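# Set the round-bottomed flasks in their heating mantles

### The arm

A 6-joint arm with a two-finger parallel gripper is mounted at the origin on the work surface. World frame = base frame: x ahead of the robot, y to its left, z up, the work surface at z = 0. Lengths are in m, angles in rad, forces in N, time in s.
With the tool pointing down it reaches from about 0.275 to 0.725 m from the base axis. Payload 15.9 kg.
Tool frame: the origin (TCP) lies between the finger pads; the fingertips stand ctrl.tips_ahead ahead of it and the grasp point (between the pads) lies 3 mm ahead of it (ctrl.tips_ahead is the distance from the TCP to the fingertips, in m); z points along the fingers, y is the line along which they close (so a half turn about z gives the same grasp; the last joint's range is limited). The gripper opens to 85 mm and grips with 20 to 120 N. Pads are 22 mm wide; open, the fingers measure 114 mm over their backs; the gripper's body (76 mm by 85 mm) begins 54 mm behind the grasp point. The pads swing forward as they close: fully open they stand 13 mm farther back than shut.
Start: joints at [-1.327, 0.213, -0.034, 1.323, 0, 1.571], TCP at [0.121, -0.485, 0.253] pointing down, gripper open.
Joint ranges: [-2.98, 2.98], [-0.74, 1.72], [-1.14, 1.35], [-2.1, 2.04], [-1.57, 1.44], [-3.14, 3.14]. Speed limits (rad/s): [1.89, 1.89, 2.39, 2.57, 3.14, 3.14].

### API

Orientations are given as a rotation vector (axis times angle).
In Python, from plant import ctrl, imaging, finish_job, models gives the robot as it stands.
- The arm moves only by the shell command python3 -m creep 'ROWS' [OPENING]. ROWS is one flat JSON list of numbers that holds 1 to 10 rows one after another, with no inner brackets; each row has 4 numbers: dx, dy, dz in fractions of the full range, 1 being 0.5 m, then a turn about the tool's z in parts of the range, where 1.0 means 2 rad; each row is the pose to reach, as a shift and turn from the pose commanded when the command began, along the tool's axes at that moment; what a row does not reach only later rows make up. A row lasts 1/10 s, in which the tool goes at most 0.05 m and 0.15 rad, less where a joint would pass 70% of its speed; a pose out of reach is approached as far as the arm can. OPENING is the finger opening in m, set as the command begins (- or left out keeps the last). The fingers move at their own pace and stop on an object; the grip force is fixed at half the most. Time passes only in rows, so rows that do not move let the fingers close. It prints the time, the measured TCP pose, the force, the opening and the grip force at its end. A shift or turn number past 1, either way, is cut back to 1. Input that does not fit is refused with a message, and nothing moves.
- ctrl.observe(): the state, without advancing time (a new reading comes with each control period).
- imaging.camera(name): name is "scene" or "top" or "wrist"; returns a dict with "color" (384x512x3 uint8, red, green, blue), "range_z" (384x512 float32, m along the optical axis (not along the pixel's ray), 0 where there is no reading), "fx", "fy", "cx", "cy" (pixels), "k1" (the pictures are not rectified: a ray, as slopes to the right and down, at radius r is drawn at 1 + k1 r^2 times it, then the intrinsics apply), "extrinsics" (4x4, takes a point from camera to world coordinates). Camera axes: x right, y down, z forward; pixel columns grow to the right and rows downward; lengths in m; the calibration is good to about 2 mm. A picture is of the moment at which its call begins.
- finish_job(): hands the job in; it is judged then, once.
Trained networks look in a picture, given as the dict that the camera call returned (one of the last four; its "shot" number tells which), for a name from the list of things; names that differ only in an ending like _2 or _b are one class to them, and where a whole thing is asked for, a point or a joint stands for the part that bears it (a point fixed in the world has none). Each returns a list of dicts, best first, with "p" (0 to 1); they miss things now and then, are a little off and sometimes report something else, mostly with a low value. They report only what shows in the picture. A call takes as long as a camera call. They do not tell look-alikes from the thing itself.
- models.outline_of(thing, picture): "mask" (384x512 bool, what is visible of it) and "centre" ([row, column] in pixels, amid what is visible of it).
- models.landmark_of(thing, picture): "centre" ([row, column] in pixels: a listed point, or the origin of a listed thing).
The state is a dict: "time": time; "qpos": joint angles; "joint_vel": joint speeds; "effort": joint torques, N m; "eef_pos": TCP position; "orientation": TCP orientation; "ft_force": force on the tool from outside, world axes, zero at the start; "moment": the same for the moment, N m; "gripper_width": finger opening in m; "finger_force": force on a finger pad.
Only numpy, scipy, OpenCV 4.12 (cv2) and the standard library are available. Lean on these libraries where they do the work, as an engineer would, in place of code of your own. Each camera call takes 0.05 s, during which the arm holds its last target. There are 200 camera calls.

### The job

Get the distillation ready: lift the three round-bottomed flasks off their cork rings and set each one in the heating mantle whose bowl fits it - small flask in the small mantle, medium in the medium, large in the large. Set them down gently, so that each bulb sits fully down in its bowl with the neck upright, and let go. Leave the conical flask, the beaker and the bottle standing where they are.

Things in the scene. Friction and masses are not known exactly. Their poses are not given: they have to be found in the camera images.
- flask_small: Small round-bottomed clear glass flask (100 ml): ball-shaped bulb 64 mm across, upright neck 25 mm across, straight over its top 40 mm. Origin at the bulb's centre, z up the neck; mouth 80 mm above the origin, lowest point 32 mm below it. Starts upright on a loose brown cork ring, 80 mm across, 25 mm high; origin then 47 mm above the bench.
- flask_medium: Medium round-bottomed clear glass flask (250 ml): ball-shaped bulb 85 mm across, upright neck 32 mm across, straight over its top 48 mm. Origin at the bulb's centre, z up the neck; mouth 100 mm above the origin, lowest point 42.5 mm below it. Starts upright on a loose brown cork ring, 104 mm across, 30 mm high; origin then 59 mm above the bench.
- flask_large: Large round-bottomed clear glass flask (500 ml): ball-shaped bulb 105 mm across, upright neck 34 mm across, straight over its top 48 mm. Origin at the bulb's centre, z up the neck; mouth 115 mm above the origin, lowest point 52.5 mm below it. Starts upright on a loose brown cork ring, 130 mm across, 32 mm high; origin then 66 mm above the bench.
- mantle_small: Small heating mantle: fixed round grey housing 116 mm across, 82 mm high, with a white bowl in its top, a hemisphere (67 mm, mouth flared to 77 mm) that fits the small flask; a black panel with dial stands out 15 mm low on its +x side. Origin at the centre of the underside, z up. Its flask, fully seated, has the bulb's centre on the z axis at rim height, 82 mm above the origin.
- mantle_medium: Medium heating mantle: fixed round grey housing 138 mm across, 96 mm high, with a white bowl in its top, a hemisphere (88 mm, mouth flared to 98 mm) that fits the medium flask; a black panel with dial stands out 15 mm low on its +x side. Origin at the centre of the underside, z up. Its flask, fully seated, has the bulb's centre on the z axis at rim height, 96 mm above the origin.
- mantle_large: Large heating mantle: fixed round grey housing 160 mm across, 112 mm high, with a white bowl in its top, a hemisphere (108 mm, mouth flared to 118 mm) that fits the large flask; a black panel with dial stands out 15 mm low on its +x side. Origin at the centre of the underside, z up. Its flask, fully seated, has the bulb's centre on the z axis at rim height, 112 mm above the origin.
- conical_flask: Bystander: a clear conical glass flask, flat base 85 mm across, neck 34 mm across, 140 mm tall, standing on the bench. Origin at the centre of its underside, z up.
- beaker: Bystander: a clear glass beaker 70 mm across and 95 mm tall, standing on the bench. Origin at the centre of its underside, z up.
- reagent_bottle: Bystander: a clear glass bottle with a blue cap, 70 mm across and 145 mm tall, standing on the bench. Origin at the centre of its underside, z up.
Things that resemble listed ones, but are neither listed nor needed, are in the scene too. What is shaped like the mantle_large but green or orange is not meant. Leave any red look-alike of the flask_small alone.

How it is judged:
At the end, for the whole second after the job is handed in: Each of the three flasks rests, released and still, in the mantle of its own size: bulb centre within 8 mm of the bowl's axis and within 6 mm of the seated height, neck within 20 degrees of upright; the three bystanders within 30 mm of where they stood (horizontal distance between flask_small and mantle_small below 0.008 m and z of flask_small in the frame of mantle_small between 0.076 and 0.088 m and angle between each of flask_small, flask_medium, flask_large's own z axis and vertical below 0.35 rad and linear speed of each of flask_small, flask_medium, flask_large below 0.03 m/s and angular speed of each of flask_small, flask_medium, flask_large below 0.3 rad/s and horizontal distance between flask_medium and mantle_medium below 0.008 m and z of flask_medium in the frame of mantle_medium between 0.09 and 0.102 m and horizontal distance between flask_large and mantle_large below 0.008 m and z of flask_large in the frame of mantle_large between 0.106 and 0.118 m and distance of each of conical_flask, beaker, reagent_bottle from where it was at the start of the episode below 0.03 m); the robot touches nothing.
It fails at once if a flask was dropped: it fell free of the fingers by more than about 25 mm (over 0.7 m/s) ((contact force between flask_small and the fingers below 0.05 N and linear speed of flask_small above 0.7 m/s) or (contact force between flask_medium and the fingers below 0.05 N and linear speed of flask_medium above 0.7 m/s) or (contact force between flask_large and the fingers below 0.05 N and linear speed of flask_large above 0.7 m/s)).
It fails at once if a flask was pressed hard into a mantle (a push of some 40 N; its contact forces around the bowl add up to over 120 N) (contact force between any of flask_small, flask_medium, flask_large and mantle_small above 120 N or contact force between any of flask_small, flask_medium, flask_large and mantle_medium above 120 N or contact force between any of flask_small, flask_medium, flask_large and mantle_large above 120 N).
It fails at once if the conical flask was moved by more than 30 mm or tipped over (distance of conical_flask from where it was at the start of the episode above 0.03 m or angle between conical_flask's own z axis and vertical above 0.5 rad).
It fails at once if the beaker was moved by more than 30 mm or tipped over (distance of beaker from where it was at the start of the episode above 0.03 m or angle between beaker's own z axis and vertical above 0.5 rad).
It fails at once if the reagent bottle was moved by more than 30 mm or tipped over (distance of reagent_bottle from where it was at the start of the episode above 0.03 m or angle between reagent_bottle's own z axis and vertical above 0.5 rad).
It also fails if it takes over 112 s, if anything falls off the work surface, if the arm or the gripper's body presses on something with over 40 N, if the wrist force passes 120 N, or if a joint passes its speed limit or range.

## Working session

There is one attempt and no reset: what is moved stays moved. The work goes in short steps, Python scripts to look and compute and a shell command to move; the robot and the scene stay as the last step left them, time stands still between calls to the robot, and variables do not carry over. Pictures are saved under pics/ and viewed, at most 14 in all, crops included, and the job is handed in when it is done.

```bash
ls; mkdir -p pics
cat > h.py <<'E'
import numpy as np, cv2, sys
from plant import ctrl, imaging, finish_job, models
from scipy.spatial.transform import Rotation as R
def ray(p,rc):
    # undistort pixel [row,col] to slopes
    K=np.array([[p["fx"],0,p["cx"]],[0,p["fy"],p["cy"]],[0,0,1.]])
    d=np.array([p["k1"],0,0,0,0.])
    return cv2.undistortPoints(np.array([[[rc[1],rc[0]]]],float),K,d)[0,0]
def at_z(p,rc,z):
    s=ray(p,rc);E=np.array(p["extrinsics"]);d=E[:3,:3]@np.array([s[0],s[1],1]);o=E[:3,3]
    return o+d*(z-o[2])/d[2]
def at_depth(p,rc,w=2):
    r,c=int(round(rc[0])),int(round(rc[1]));a=p["range_z"][max(r-w,0):r+w+1,max(c-w,0):c+w+1];a=a[a>0]
    if not len(a): return None
    z=np.median(a);s=ray(p,rc);E=np.array(p["extrinsics"])
    return E[:3,:3]@np.array([s[0]*z,s[1]*z,z])+E[:3,3]
def save(p,n): cv2.imwrite("pics/"+n,p["color"][:,:,::-1])
E
python3 - <<'E'
from h import *
np.set_printoptions(precision=3,suppress=True)
Z=dict(flask_small=.047,flask_medium=.059,flask_large=.066,mantle_small=0,mantle_medium=0,mantle_large=0,conical_flask=0,beaker=0,reagent_bottle=0)
print(ctrl.tips_ahead)
for n in ["top","scene"]:
    p=imaging.camera(n);save(p,n+"0.png");print(n,np.array(p["extrinsics"])[:3,3],p["fx"],p["k1"])
    for t,z in Z.items():
        for d in models.landmark_of(t,p)[:4]:
            print(t,round(d["p"],2),np.array(d["centre"]).round(0),at_z(p,d["centre"],z)[:2])
E
```

```text
pics
0.022
top [ 0.436 -0.034  1.136] 347.2527662860798 0.027691885913704507
flask_small 0.9 [179. 327.] [ 0.58  -0.255]
flask_small 0.59 [195. 278.] [ 0.527 -0.1  ]
flask_medium 0.55 [246. 141.] [0.362 0.319]
flask_large 0.69 [142. 254.] [ 0.689 -0.021]
mantle_small 0.92 [214. 238.] [0.467 0.026]
mantle_medium 0.74 [171. 163.] [0.603 0.278]
mantle_large 0.93 [265. 415.] [ 0.314 -0.544]
mantle_large 0.87 [247. 339.] [ 0.365 -0.303]
conical_flask 0.72 [189. 391.] [ 0.558 -0.473]
beaker 0.77 [191. 104.] [0.531 0.467]
beaker 0.63 [217. 238.] [0.455 0.028]
reagent_bottle 0.82 [128. 201.] [0.751 0.156]
scene [1.11  0.866 1.108] 396.414125333464 -0.03103894641755939
flask_small 0.81 [188. 250.] [ 0.547 -0.076]
flask_small 0.69 [167. 215.] [ 0.598 -0.26 ]
flask_medium 0.59 [236. 354.] [0.375 0.324]
flask_large 0.82 [212. 222.] [ 0.702 -0.009]
mantle_small 0.73 [204. 279.] [0.469 0.015]
mantle_medium 0.58 [269. 292.] [0.605 0.286]
mantle_large 0.9 [150. 257.] [ 0.363 -0.311]
mantle_large 0.69 [191. 181.] [ 0.761 -0.256]
mantle_large 0.65 [123. 239.] [ 0.328 -0.535]
conical_flask 0.89 [149. 202.] [ 0.567 -0.451]
beaker 0.63 [303. 345.] [0.539 0.478]
beaker 0.51 [269. 289.] [0.615 0.282]
reagent_bottle 0.71 [261. 232.] [0.758 0.15 ]
reagent_bottle 0.39 [236. 356.] [0.327 0.296]
```

View pics/top0.png

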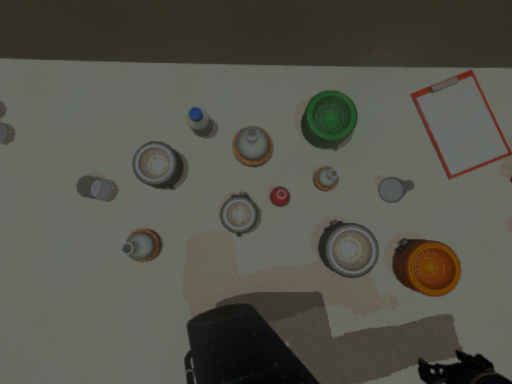

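View pics/scene0.png

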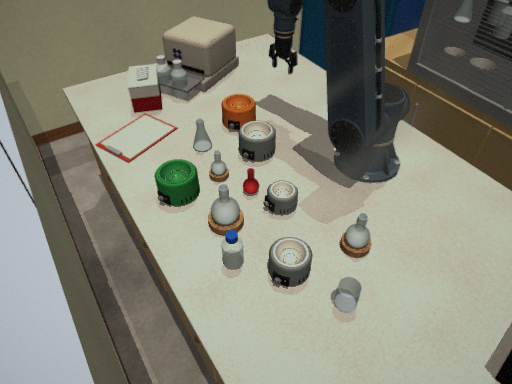

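The top view has the small flask at (179,327), medium flask at (245,142) and large flask at (147,253). The grey mantles are small (214,239), medium (164,158) and large (249,349). Three look-alikes must be avoided: the red flask (196,280), the green mantle (118,330) and the orange mantle (267,430). I'll measure from depth next and make one close crop.

```bash
cat >> h.py <<'E'
def cloud(p):
    H,W=p["range_z"].shape;K=np.array([[p["fx"],0,p["cx"]],[0,p["fy"],p["cy"]],[0,0,1.]])
    c,r=np.meshgrid(np.arange(W,dtype=float),np.arange(H,dtype=float))
    s=cv2.undistortPoints(np.stack([c,r],-1).reshape(-1,1,2),K,np.array([p["k1"],0,0,0,0.]))[:,0]
    z=p["range_z"].reshape(-1);E=np.array(p["extrinsics"])
    P=np.c_[s*z[:,None],z]@E[:3,:3].T+E[:3,3];P[z<=0]=np.nan;return P
def circ(q,r=None):
    from scipy.optimize import least_squares
    f=lambda v:np.hypot(q[:,0]-v[0],q[:,1]-v[1])-(r or v[2])
    o=least_squares(f,[*q[:,:2].mean(0),r or .04],loss="soft_l1",f_scale=.003);return o.x,np.abs(o.fun).mean()
E
python3 - <<'E'
from h import *
np.set_printoptions(precision=4,suppress=True)
M=dict(ms=(.467,.026,.082,.058),mm=(.603,.28,.096,.069),ml=(.365,-.305,.112,.08))
F=dict(fs=(.58,-.256,.047,.032,.0125,.127),fm=(.368,.321,.059,.0425,.016,.159),fl=(.693,-.018,.066,.0525,.017,.181))
from scipy.optimize import least_squares
for n in ["top","scene"]:
    p=imaging.camera(n);P=cloud(p)
    for k,(x,y,h,r) in M.items():
        d=np.hypot(P[:,0]-x,P[:,1]-y)
        q=P[(d<r+.02)&(abs(P[:,2]-h)<.008)]
        ro=q[np.hypot(*(q[:,:2]-[x,y]).T)>0]
        # rim ring: minAreaRect/enclosing circle
        c,rad=cv2.minEnclosingCircle(ro[:,:2].astype(np.float32)*1000)
        v,e=circ(ro)
        print(n,k,len(ro),"enc",np.array(c)/1000,rad,"fit",v,e, "z",np.median(ro[:,2]))
    for k,(x,y,h,r,rn,top) in F.items():
        d=np.hypot(P[:,0]-x,P[:,1]-y)
        q=P[(d<r+.02)&(P[:,2]>h+.005)&(P[:,2]<h+r*.8)]
        o=least_squares(lambda v:np.linalg.norm(q-[v[0],v[1],h],axis=1)-r,[x,y],loss="soft_l1",f_scale=.003) if len(q)>5 else None
        t=P[(d<r+.03)&(P[:,2]>top-.04)&(P[:,2]<top+.01)]
        print(n,k,len(q),o.x if o else None,"neck",len(t),np.median(t,0) if len(t) else None, t[:,2].max() if len(t) else 0)
    if n=="top":
        c=cv2.resize(p["color"][110:280,110:370,::-1],None,fx=3,fy=3,interpolation=cv2.INTER_CUBIC)
        c=cv2.convertScaleAbs(c,alpha=1.5);cv2.imwrite("pics/crop1.png",c)
E
```

```text
top ms 650 enc [0.4629 0.0194] 57.29063034057617 fit [0.4632 0.0196 0.0464] 0.005314089709317533 z 0.080092824845028
top mm 792 enc [0.6131 0.2779] 68.85481262207031 fit [0.6117 0.2781 0.0569] 0.0051572204387579975 z 0.09416773977137705
top ml 1068 enc [ 0.3651 -0.3122] 79.1471176147461 fit [ 0.3655 -0.3112  0.0674] 0.005346995898865762 z 0.11041905027313192
top fs 175 [ 0.5871 -0.2567] neck 80 [ 0.5867 -0.2566  0.1235] 0.13130473055470704
top fm 344 [0.3615 0.3261] neck 148 [0.362  0.325  0.1487] 0.16339041724672976
top fl 508 [ 0.6884 -0.0162] neck 121 [ 0.6914 -0.0164  0.1777] 0.18517420198100543
scene ms 307 enc [0.4665 0.026 ] 57.78700256347656 fit [0.4672 0.0254 0.0455] 0.004789294456513537 z 0.07938266381801595
scene mm 596 enc [0.6155 0.2823] 68.47674560546875 fit [0.6169 0.2835 0.0567] 0.0049226048162888374 z 0.09360945440225421
scene ml 332 enc [ 0.3642 -0.3085] 82.25577545166016 fit [ 0.3688 -0.3074  0.0667] 0.005315546187010428 z 0.10957243273215489
scene fs 100 [ 0.588  -0.2556] neck 75 [ 0.5913 -0.2473  0.115 ] 0.12875167276711785
scene fm 293 [0.3608 0.3255] neck 144 [0.3666 0.3285 0.1458] 0.16376558026838917
scene fl 388 [ 0.6887 -0.0153] neck 144 [ 0.69   -0.0069  0.1675] 0.18534808834465644
```

View pics/crop1.png

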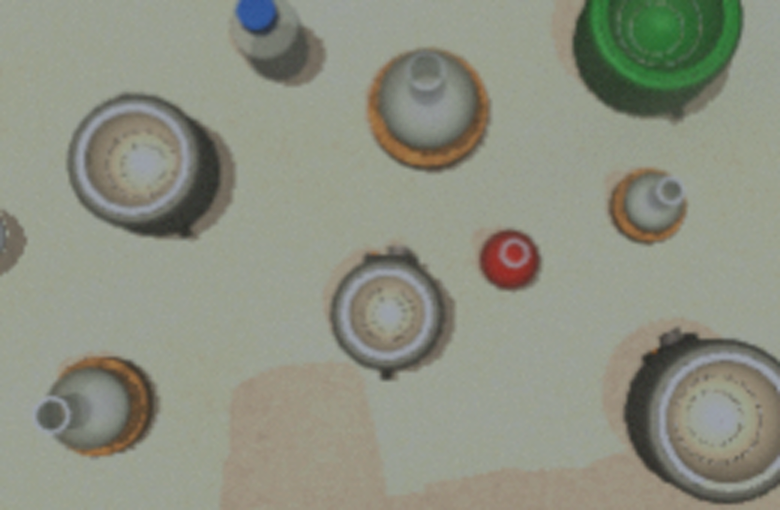

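The crop confirms my choices: the clear small flask on its cork ring at crop (650,205), the red ball on bare bench at (510,260), and the three grey mantles. Next I'll work out the move in tool axes to the small flask.

```bash
cat > go.py <<'E'
from h import *
# usage: go.py x y z -> shift in tool axes from measured pose
s=ctrl.observe();Rm=R.from_rotvec(s["orientation"]).as_matrix();p=np.array(s["eef_pos"])
np.set_printoptions(precision=4,suppress=True)
print("t",s["time"],"pos",p,"F",np.array(s["ft_force"]),"w",s["gripper_width"],"q",np.array(s["qpos"]));print(Rm)
for a in sys.argv[1:]: print(a,"tool shift",Rm.T@(np.array(eval(a))-p))
E
python3 go.py '(.587,-.2565,.23)' '(.587,-.2565,.108)'
```

```text
t 1.1 pos [ 0.1207 -0.4852  0.2533] F [ 0.2028 -0.1667  0.5351] w 0.0849530224743509 q [-1.327   0.2129 -0.0344  1.3235 -0.      1.5708]
[[ 0.9704  0.2414 -0.    ]
 [ 0.2414 -0.9704  0.    ]
 [-0.     -0.     -1.    ]]
(.587,-.2565,.23) tool shift [ 0.5077 -0.1094  0.0233]
(.587,-.2565,.108) tool shift [ 0.5077 -0.1094  0.1453]
```

The rows are not in the units I measure in: shifts go in shares of 0.5 m and turns go in shares of 2 rad. I convert before sending: 0.46 m / 0.5 = 0.92, 0.432 m / 0.5 = 0.864.

```bash
python3 -m creep '[0.096,-0.02,0,0,0.192,-0.042,0,0,0.288,-0.062,0,0,0.384,-0.082,0,0,0.48,-0.104,0,0,0.576,-0.124,0,0,0.672,-0.144,0,0,0.768,-0.166,0,0,0.864,-0.186,0,0,0.92,-0.198,0,0]' 0.06
python3 - <<'E'
from h import *
np.set_printoptions(precision=4,suppress=True)
from scipy.optimize import least_squares
p=imaging.camera("wrist");save(p,"w1.png");P=cloud(p)
print(np.array(p["extrinsics"])[:3,3])
for d in models.landmark_of("flask_small",p)[:3]: print(d["p"],d["centre"],at_z(p,d["centre"],.047))
q=P[(np.hypot(P[:,0]-.587,P[:,1]+.2565)<.045)&(P[:,2]>.09)]
print(len(q),np.median(q,0),(q.min(0)+q.max(0))/2,q.max(0)-q.min(0))
E
python3 go.py '(.587,-.2565,.20)'
```

```text
time: 2.1
eef_pos: [0.5458, -0.276, 0.2528]
orientation: [-3.117, -0.385, -0.0]
ft_force: [-1.3, -1.4, -0.2]
gripper_width: 0.0602
finger_force: 0.0
[ 0.6144 -0.2604  0.3731]
0.9 [149.7, 117.0] [ 0.5268 -0.1112  0.047 ]
0.57 [130.3, 248.2] [ 0.5857 -0.2566  0.047 ]
17225 [ 0.5565 -0.2676  0.3169] [ 0.5722 -0.2664  0.2116] [0.0584 0.0616 0.2431]
t 2.2 pos [ 0.546  -0.2759  0.2523] F [-0.0713 -0.7839  0.6387] w 0.06015058781607367 q [-0.4682  0.4548  0.3014  1.4181  0.0006  2.426 ]
[[ 0.9696  0.2448 -0.0003]
 [ 0.2448 -0.9696  0.0008]
 [-0.0001 -0.0009 -1.    ]]
(.587,-.2565,.20) tool shift [ 0.0446 -0.0087  0.0523]
```

View pics/w1.png

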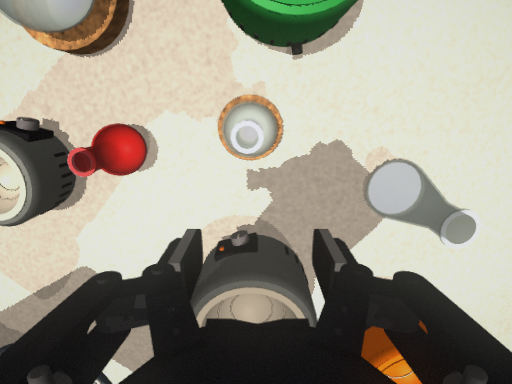

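The wrist view puts the small flask at (130,248), upright on its ring. The red look-alike is at (150,118), well to the side. The position agrees with the top view, so I'll descend.

```bash
python3 -m creep '[0.05,-0.01,0,0,0.088,-0.018,0.04,0,0.088,-0.018,0.09,0,0.088,-0.018,0.14,0,0.088,-0.018,0.19,0,0.088,-0.018,0.24,0,0.088,-0.018,0.274,0,0.088,-0.018,0.274,0,0.088,-0.018,0.274,0]' 0.06
python3 go.py '(.5865,-.2565,.115)'
python3 -c "
from h import *
p=imaging.camera('wrist');save(p,'w2.png')"
```

```text
time: 3.1
eef_pos: [0.5835, -0.2591, 0.1169]
orientation: [3.118, 0.381, 0.0]
ft_force: [-0.3, -1.5, -0.3]
gripper_width: 0.0601
finger_force: 0.0
t 3.1 pos [ 0.5835 -0.2591  0.1169] F [-0.292  -1.5384 -0.3205] w 0.06011756794056093 q [-0.4179  0.5511  0.1115  1.131  -0.0001  2.4804]
[[ 0.9705  0.241   0.    ]
 [ 0.241  -0.9705 -0.0001]
 [ 0.      0.0001 -1.    ]]
(.5865,-.2565,.115) tool shift [ 0.0036 -0.0018  0.0019]
```

View pics/w2.png

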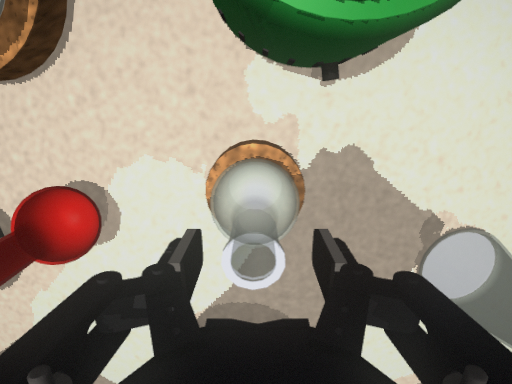

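The neck mouth, at (258,253), lies between the pads. I'll make the small correction, close and lift.

In the tool's units: 0.004 m / 0.5 = 0.008, -0.002 m / 0.5 = -0.004.

```bash
python3 -m creep '[0.008,-0.004,0,0,0.008,-0.004,0,0,0.008,-0.004,0,0]'; python3 -m creep '[0,0,0,0,0,0,0,0,0,0,0,0,0,0,0,0,0,0,0,0,0,0,0,0,0,0,0,0,0,0,0,0]' 0.01; python3 -m creep '[0,0,-0.02,0,0,0,-0.06,0,0,0,-0.11,0,0,0,-0.16,0,0,0,-0.21,0,0,0,-0.26,0,0,0,-0.3,0,0,0,-0.3,0]'
python3 go.py '(.463,.0215,.26)'
```

```text
time: 3.45
eef_pos: [0.5875, -0.2558, 0.1168]
orientation: [3.118, 0.382, 0.001]
ft_force: [0.0, 0.1, 0.3]
gripper_width: 0.06
finger_force: 0.0
time: 4.25
eef_pos: [0.5871, -0.2559, 0.1164]
orientation: [3.118, 0.382, 0.0]
ft_force: [0.7, -0.5, 3.9]
gripper_width: 0.0235
finger_force: 58.6
time: 5.05
eef_pos: [0.5879, -0.2561, 0.2697]
orientation: [3.116, 0.382, 0.006]
ft_force: [0.7, -0.0, -0.6]
gripper_width: 0.0237
finger_force: 58.8
t 5.05 pos [ 0.5879 -0.2561  0.2697] F [ 0.7026 -0.0313 -0.6177] w 0.023733818124667634 q [-0.4109  0.5229  0.4522  1.4959  0.0001  2.4869]
[[ 0.9704  0.2414  0.0039]
 [ 0.2414 -0.9704 -0.0016]
 [ 0.0034  0.0025 -1.    ]]
(.463,.0215,.26) tool shift [-0.0542 -0.2996  0.0087]
```

```bash
python3 -m creep '[-0.008,-0.04,0,0,-0.02,-0.1,0,0,-0.032,-0.18,0,0,-0.047,-0.26,0,0,-0.062,-0.34,0,0,-0.076,-0.42,0,0,-0.09,-0.5,0,0,-0.102,-0.56,0,0,-0.108,-0.59,0,0,-0.108,-0.6,0,0]'; python3 -m creep '[0,0,0,0,0,0,0,0]'
cat > mant.py <<'E'
from h import *
np.set_printoptions(precision=4,suppress=True)
# mant.py x y h bowl_r wrist_png : rim-ring estimate of mantle from cams
x,y,h,r=map(float,sys.argv[1:5])
for n in sys.argv[6:]:
    p=imaging.camera(n);P=cloud(p)
    if n=="wrist": save(p,sys.argv[5])
    d=np.hypot(P[:,0]-x,P[:,1]-y);q=P[(d<r+.02)&(d>r-.03)&(abs(P[:,2]-h)<.004)]
    if len(q)<20: print(n,"few",len(q));continue
    v,e=circ(q);a=np.degrees(np.arctan2(q[:,1]-v[1],q[:,0]-v[0]));rr=np.hypot(*(q[:,:2]-v[:2]).T)
    # outer edge: 95th percentile per 10 deg bin
    b=(a//10).astype(int);ed=[q[b==i][np.argmax(rr[b==i])] for i in set(b) if (b==i).sum()>3]
    v2,e2=circ(np.array(ed),r);print(n,len(q),"fit",v,"outer",v2[:2],e2,"bins",len(ed),"z",np.median(q[:,2]))
E
python3 mant.py .464 .021 .082 .058 w3.png wrist top scene; python3 go.py '(.463,.0215,.26)'
```

```text
time: 6.05
eef_pos: [0.4617, 0.0232, 0.2663]
orientation: [-3.118, -0.384, 0.0]
ft_force: [0.5, 0.1, -0.9]
gripper_width: 0.0235
finger_force: 58.9
time: 6.25
eef_pos: [0.4627, 0.0215, 0.2661]
orientation: [3.118, 0.381, -0.0]
ft_force: [0.6, -1.8, -0.2]
gripper_width: 0.0238
finger_force: 58.9
wrist 2227 fit [0.4627 0.0188 0.0458] outer [0.4576 0.0184] 0.0029080082147127893 bins 24 z 0.0809811133087523
top few 0
scene 197 fit [0.4664 0.0242 0.0448] outer [0.464 0.027] 0.006211240199899844 bins 32 z 0.08089003458391364
t 6.4 pos [0.4626 0.0215 0.2661] F [-0.1242 -1.1096 -0.8721] w 0.023354300044571077 q [ 0.0465  0.1352 -0.0963  1.3396 -0.0001  2.9454]
[[ 0.9707  0.2403 -0.0003]
 [ 0.2403 -0.9707 -0.0001]
 [-0.0003  0.     -1.    ]]
(.463,.0215,.26) tool shift [0.0004 0.0001 0.0061]
```

View pics/w3.png

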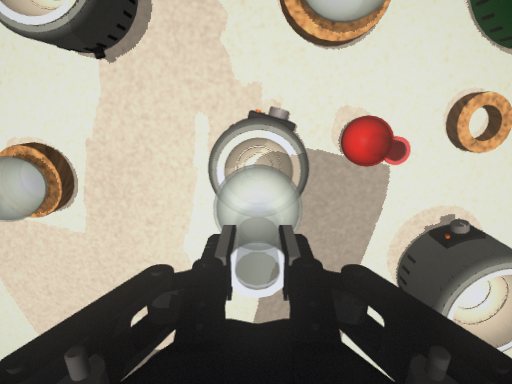

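The bulb at (258,208) lines up laterally with the small mantle's rim centred at (258,165). I'll lower in stages and watch the force.

In the tool's units: 0.1 m / 0.5 = 0.2, 0.095 m / 0.5 = 0.19.

```bash
python3 -m creep '[0.002,0.002,0.04,0,0.002,0.002,0.09,0,0.002,0.002,0.14,0,0.002,0.002,0.17,0,0.002,0.002,0.19,0,0.002,0.002,0.2,0,0.002,0.002,0.2,0,0.002,0.002,0.2,0]'; python3 -m creep '[0,0,0.004,0,0,0,0.008,0,0,0,0.012,0,0,0,0.016,0,0,0,0.02,0,0,0,0.02,0]'; python3 go.py
python3 - <<'E'
from h import *
from scipy.optimize import least_squares
np.set_printoptions(precision=4,suppress=True)
p=imaging.camera("scene");cv2.imwrite("pics/s2.png",cv2.resize(p["color"][150:230,230:340,::-1],None,fx=6,fy=6))
P=cloud(p);q=P[(np.hypot(P[:,0]-.463,P[:,1]-.0205)<.04)&(P[:,2]>.092)&(P[:,2]<.13)]
print(len(q),least_squares(lambda v:np.linalg.norm(q-v,axis=1)-.032,[.463,.02,.09],loss="soft_l1",f_scale=.003).x)
E
```

```text
time: 7.2
eef_pos: [0.4639, 0.0215, 0.1669]
orientation: [3.118, 0.382, 0.001]
ft_force: [-0.0, -0.2, -0.9]
gripper_width: 0.0235
finger_force: 58.9
time: 7.8
eef_pos: [0.4634, 0.0215, 0.156]
orientation: [-3.118, -0.382, 0.001]
ft_force: [0.4, -0.0, -0.2]
gripper_width: 0.0237
finger_force: 58.9
t 7.8 pos [0.4634 0.0215 0.156 ] F [ 0.4286 -0.0317 -0.1904] w 0.02370048236007317 q [ 0.0465  0.1821 -0.323   1.0661  0.      2.9442]
[[ 0.9704  0.2414 -0.0004]
 [ 0.2414 -0.9704 -0.    ]
 [-0.0004 -0.0001 -1.    ]]
161 [0.4635 0.0222 0.0879]
```

View pics/s2.png

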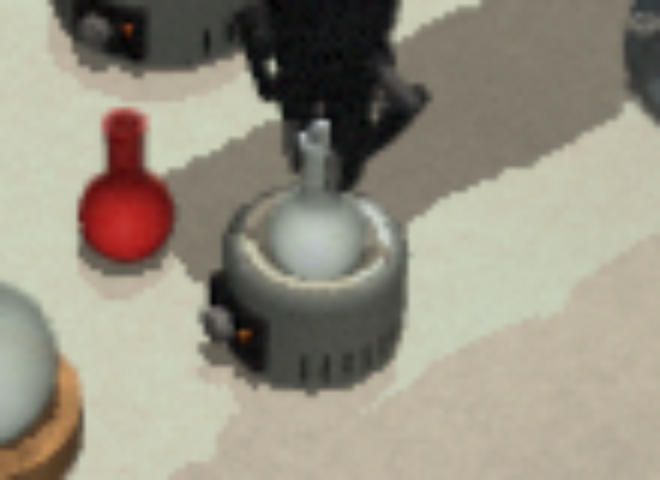

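The bulb is in the bowl with no contact yet, at about 5 mm above seated. I'll continue slowly.

In the tool's units: 0.003 m / 0.5 = 0.006, 0.002 m / 0.5 = 0.004.

```bash
python3 -m creep '[0,0,0.002,0,0,0,0.004,0,0,0,0.006,0,0,0,0.006,0]'; python3 -m creep '[0,0,0.002,0,0,0,0.002,0]';  python3 -m creep '[0,0,0.002,0,0,0,0.002,0]'
```

```text
time: 8.25
eef_pos: [0.4634, 0.0215, 0.1532]
orientation: [-3.118, -0.382, 0.0]
ft_force: [-0.2, -0.1, -1.1]
gripper_width: 0.0232
finger_force: 58.9
time: 8.45
eef_pos: [0.4636, 0.0214, 0.1524]
orientation: [3.118, 0.382, 0.0]
ft_force: [-0.0, -1.9, 1.0]
gripper_width: 0.0241
finger_force: 59.2
time: 8.65
eef_pos: [0.4639, 0.0213, 0.1521]
orientation: [3.118, 0.382, 0.002]
ft_force: [-4.3, -3.0, 13.3]
gripper_width: 0.0234
finger_force: 60.4
```

It's seated at the expected height with 13 N. Release gently and rise.

In the tool's units: -0.1 m / 0.5 = -0.2, -0.06 m / 0.5 = -0.12.

```bash
python3 -m creep '[0,0,0,0,0,0,0,0,0,0,0,0,0,0,0,0,0,0,0,0,0,0,0,0]' 0.055; python3 -m creep '[0,0,-0.02,0,0,0,-0.06,0,0,0,-0.12,0,0,0,-0.18,0,0,0,-0.2,0]'
python3 - <<'E'
from h import *
from scipy.optimize import least_squares
np.set_printoptions(precision=4,suppress=True)
for n in ["scene","wrist"]:
    p=imaging.camera(n);P=cloud(p);q=P[(np.hypot(P[:,0]-.463,P[:,1]-.0205)<.04)&(P[:,2]>.087)&(P[:,2]<.108)]
    print(n,len(q),least_squares(lambda v:np.linalg.norm(q-v,axis=1)-.032,[.463,.02,.09],loss="soft_l1",f_scale=.003).x)
    q=P[(np.hypot(P[:,0]-.463,P[:,1]-.0205)<.05)&(P[:,2]>.125)&(P[:,2]<.17)];print(np.median(q,0),q[:,2].max())
save(p,"w4.png")
E
python3 go.py '(.6885,-.016,.28)'
```

```text
time: 9.25
eef_pos: [0.4635, 0.0215, 0.1513]
orientation: [3.118, 0.382, -0.0]
ft_force: [-0.1, 0.5, 0.0]
gripper_width: 0.0551
finger_force: 0.0
time: 9.75
eef_pos: [0.4645, 0.0216, 0.2547]
orientation: [3.118, 0.382, 0.006]
ft_force: [0.7, -0.4, -0.2]
gripper_width: 0.0549
finger_force: 0.0
scene 116 [0.4639 0.0221 0.0804]
[0.4659 0.0236 0.1491] 0.16398436872124256
wrist 1453 [0.4629 0.0185 0.0815]
[0.4588 0.017  0.1582] 0.1635882763814276
t 9.85 pos [0.4643 0.0216 0.2529] F [ 0.2767  0.8981 -1.6398] w 0.05508972481146232 q [ 0.0464  0.138  -0.1263  1.3037  0.      2.9442]
[[ 0.9704  0.2414  0.0028]
 [ 0.2414 -0.9704  0.0002]
 [ 0.0028  0.0005 -1.    ]]
(.6885,-.016,.28) tool shift [ 0.2086  0.0906 -0.0265]
```

View pics/w4.png

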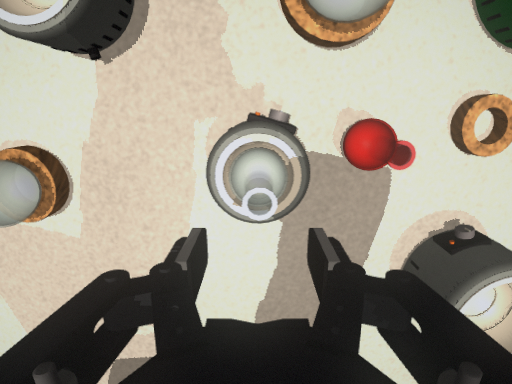

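The small flask sits centred in the small mantle, with its mouth at (260,205) inside the rim centred at (258,173), and the measured bulb height is about 81 mm. Next is the large flask.

In the tool's units: 0.208 m / 0.5 = 0.416, 0.2 m / 0.5 = 0.4.

```bash
python3 -m creep '[0.07,0.03,0,0,0.14,0.06,0,0,0.21,0.092,0,0,0.28,0.122,0,0,0.35,0.152,0,0,0.4,0.174,0,0,0.416,0.181,0,0,0.416,0.181,0,0,0.416,0.181,0,0]' 0.07
python3 - <<'E'
from h import *
from scipy.optimize import least_squares
np.set_printoptions(precision=4,suppress=True)
p=imaging.camera("wrist");P=cloud(p);d=np.hypot(P[:,0]-.6885,P[:,1]+.016)
q=P[(d<.07)&(P[:,2]>.075)&(P[:,2]<.105)]
print(len(q),least_squares(lambda v:np.linalg.norm(q-[*v,.066],axis=1)-.0525,[.6885,-.016],loss="soft_l1",f_scale=.003).x)
q=P[(d<.04)&(P[:,2]>.17)&(P[:,2]<.19)];print(len(q),(q.min(0)+q.max(0))/2)
E
python3 go.py '(.6885,-.016,.163)'
```

```text
time: 10.75
eef_pos: [0.6867, -0.016, 0.2502]
orientation: [-3.118, -0.382, 0.002]
ft_force: [0.8, 0.4, -0.6]
gripper_width: 0.07
finger_force: 0.0
2848 [ 0.6868 -0.0175]
1098 [ 0.6877 -0.0178  0.1763]
t 10.8 pos [ 0.6865 -0.016   0.2509] F [-0.1214 -0.8831  0.8716] w 0.06975647509810014 q [-0.0233  0.6445  0.6086  1.5358  0.      2.8745]
[[ 0.9704  0.2415 -0.0009]
 [ 0.2415 -0.9704  0.0001]
 [-0.0009 -0.0003 -1.    ]]
(.6885,-.016,.163) tool shift [0.002  0.0005 0.0879]
```

In the tool's units: 0.087 m / 0.5 = 0.174, 0.001 m / 0.5 = 0.002.

```bash
python3 -m creep '[0.002,0.002,0.03,0,0.002,0.002,0.07,0,0.002,0.002,0.11,0,0.002,0.002,0.15,0,0.002,0.002,0.174,0,0.002,0.002,0.174,0,0.002,0.002,0.174,0]'; python3 -m creep '[0,0,0,0,0,0,0,0,0,0,0,0,0,0,0,0,0,0,0,0,0,0,0,0,0,0,0,0,0,0,0,0]' 0.015; python3 -m creep '[0,0,-0.02,0,0,0,-0.04,0,0,0,-0.08,0,0,0,-0.12,0,0,0,-0.16,0,0,0,-0.2,0,0,0,-0.22,0,0,0,-0.22,0]'
python3 go.py '(.365,-.3115,.295)'
```

```text
time: 11.5
eef_pos: [0.6883, -0.0167, 0.1653]
orientation: [3.118, 0.382, 0.001]
ft_force: [-0.9, -0.7, 0.6]
gripper_width: 0.07
finger_force: 0.0
time: 12.3
eef_pos: [0.6888, -0.0166, 0.165]
orientation: [-3.118, -0.382, -0.002]
ft_force: [-0.7, 2.1, 5.4]
gripper_width: 0.0332
finger_force: 59.1
time: 13.1
eef_pos: [0.689, -0.0169, 0.2765]
orientation: [3.118, 0.382, 0.005]
ft_force: [-0.8, 0.0, -1.2]
gripper_width: 0.0327
finger_force: 59.7
t 13.1 pos [ 0.689  -0.0169  0.2765] F [-0.8178  0.0326 -1.2492] w 0.03269122897780118 q [-0.0245  0.66    0.701   1.6088 -0.0001  2.8734]
[[ 0.9704  0.2413  0.003 ]
 [ 0.2413 -0.9705 -0.0002]
 [ 0.0029  0.0009 -1.    ]]
(.365,-.3115,.295) tool shift [-0.3855  0.2077 -0.0194]
```

In the tool's units: -0.315 m / 0.5 = -0.63, 0.099 m / 0.5 = 0.198.

```bash
python3 -m creep '[-0.036,0.02,-0.016,0,-0.088,0.048,-0.028,0,-0.158,0.086,-0.038,0,-0.228,0.122,-0.038,0,-0.298,0.16,-0.038,0,-0.368,0.198,-0.038,0,-0.438,0.236,-0.038,0,-0.508,0.274,-0.038,0,-0.578,0.312,-0.038,0,-0.63,0.34,-0.038,0]'; python3 -m creep '[-0.06,0.032,0,0,-0.11,0.06,0,0,-0.136,0.074,0,0,-0.14,0.075,0,0,-0.14,0.075,0,0,-0.14,0.075,0,0]'
python3 mant.py .365 -.311 .112 .08 w5.png wrist top scene; python3 go.py '(.365,-.3115,.25)'
```

```text
time: 14.1
eef_pos: [0.4218, -0.2589, 0.2931]
orientation: [3.118, 0.381, -0.001]
ft_force: [1.1, -0.5, -2.2]
gripper_width: 0.033
finger_force: 59.8
time: 14.7
eef_pos: [0.3653, -0.3106, 0.2932]
orientation: [-3.118, -0.383, -0.0]
ft_force: [0.4, 0.0, -2.1]
gripper_width: 0.033
finger_force: 59.8
wrist 3053 fit [ 0.3615 -0.315   0.0692] outer [ 0.3589 -0.3158] 0.0023874142973915927 bins 20 z 0.11079738870128958
top 558 fit [ 0.3643 -0.3144  0.0679] outer [ 0.3641 -0.3169] 0.0036532915050417163 bins 27 z 0.11113174725341157
scene 179 fit [ 0.3671 -0.309   0.0662] outer [ 0.3649 -0.3127] 0.005185193577209602 bins 27 z 0.11062392878241067
t 14.85 pos [ 0.3654 -0.3106  0.2932] F [ 0.0919 -1.3558 -0.3591] w 0.03299373874792572 q [-0.7046  0.1677  0.0101  1.4134  0.0001  2.1921]
[[ 0.9702  0.2424 -0.0001]
 [ 0.2424 -0.9702  0.0002]
 [-0.0001 -0.0002 -1.    ]]
(.365,-.3115,.25) tool shift [-0.0006  0.0008  0.0432]
```

View pics/w5.png

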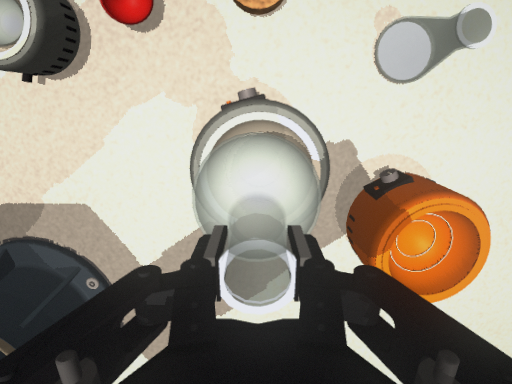

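The bulb's centre is at column 257 and the large grey mantle's rim at about 260, so I'll shift about 2 mm in +y and lower. The orange mantle is off to the right at (240,420).

In the tool's units: 0.073 m / 0.5 = 0.146, 0.07 m / 0.5 = 0.14.

```bash
python3 -m creep '[-0.002,0.004,0.03,0,-0.002,0.004,0.07,0,-0.002,0.004,0.1,0,-0.002,0.004,0.12,0,-0.002,0.004,0.132,0,-0.002,0.004,0.14,0,-0.002,0.004,0.146,0,-0.002,0.004,0.146,0]'; python3 -m creep '[0,0,0.004,0,0,0,0.008,0,0,0,0.01,0,0,0,0.01,0]'; python3 -m creep '[0,0,0.002,0,0,0,0.002,0]'
```

```text
time: 15.65
eef_pos: [0.3645, -0.3133, 0.2203]
orientation: [3.118, 0.382, 0.0]
ft_force: [-0.2, -0.0, -2.1]
gripper_width: 0.0327
finger_force: 59.9
time: 16.05
eef_pos: [0.3643, -0.3133, 0.2152]
orientation: [-3.118, -0.382, 0.0]
ft_force: [-0.2, 0.2, -1.7]
gripper_width: 0.0329
finger_force: 59.9
time: 16.25
eef_pos: [0.3644, -0.3133, 0.2142]
orientation: [-3.118, -0.382, 0.0]
ft_force: [0.3, 0.3, -2.1]
gripper_width: 0.033
finger_force: 59.9
```

In the tool's units: 0.001 m / 0.5 = 0.002.

```bash
python3 -m creep '[0,0,0.002,0,0,0,0.002,0]'; python3 -m creep '[0,0,0.002,0,0,0,0.002,0]'; python3 -m creep '[0,0,0.001,0,0,0,0.001,0]'
```

```text
time: 16.45
eef_pos: [0.3644, -0.3132, 0.2132]
orientation: [-3.118, -0.382, 0.0]
ft_force: [0.5, -0.7, -0.9]
gripper_width: 0.0332
finger_force: 59.9
time: 16.65
eef_pos: [0.3645, -0.3134, 0.2124]
orientation: [3.118, 0.382, 0.0]
ft_force: [1.1, -0.3, -0.7]
gripper_width: 0.0327
finger_force: 59.9
time: 16.85
eef_pos: [0.3646, -0.3135, 0.2121]
orientation: [3.118, 0.382, 0.001]
ft_force: [1.9, -1.8, 2.6]
gripper_width: 0.0329
finger_force: 60.0
```

In the tool's units: 0.0005 m / 0.5 = 0.001.

```bash
python3 -m creep '[0,0,0.001,0,0,0,0.001,0]'; python3 -m creep '[0,0,0,0,0,0,0,0,0,0,0,0,0,0,0,0,0,0,0,0,0,0,0,0]' 0.06; python3 -m creep '[0,0,-0.02,0,0,0,-0.06,0,0,0,-0.12,0,0,0,-0.17,0,0,0,-0.17,0]'
cat > chk.py <<'E'
from h import *
from scipy.optimize import least_squares
np.set_printoptions(precision=4,suppress=True)
x,y,h,r=map(float,sys.argv[1:5])
for n in ["scene","wrist"]:
    p=imaging.camera(n);P=cloud(p);d=np.hypot(P[:,0]-x,P[:,1]-y);q=P[(d<r+.01)&(P[:,2]>h+.006)&(P[:,2]<h+.8*r)]
    print(n,len(q),least_squares(lambda v:np.linalg.norm(q-v,axis=1)-r,[x,y,h],loss="soft_l1",f_scale=.003).x)
save(p,sys.argv[5])
E
python3 chk.py .3645 -.313 .112 .0525 w6.png
python3 go.py '(.362,.3255,.3)'
```

```text
time: 17.05
eef_pos: [0.3648, -0.3136, 0.2118]
orientation: [3.117, 0.382, 0.002]
ft_force: [2.5, -1.2, 6.1]
gripper_width: 0.0327
finger_force: 60.4
time: 17.65
eef_pos: [0.3644, -0.3133, 0.2113]
orientation: [-3.118, -0.382, 0.0]
ft_force: [0.0, -0.2, -0.6]
gripper_width: 0.06
finger_force: 0.0
time: 18.15
eef_pos: [0.3653, -0.3141, 0.3]
orientation: [3.115, 0.382, 0.005]
ft_force: [0.6, 0.3, -0.9]
gripper_width: 0.0599
finger_force: 0.0
scene 253 [ 0.3654 -0.3125  0.1099]
wrist 3448 [ 0.3641 -0.315   0.1112]
t 18.25 pos [ 0.3646 -0.3135  0.2969] F [-0.808   0.6692 -0.0495] w 0.06015516374957599 q [-0.7101  0.1692  0.0212  1.4216  0.      2.1877]
[[ 0.9704  0.2414  0.0009]
 [ 0.2414 -0.9704 -0.0008]
 [ 0.0007  0.001  -1.    ]]
(.362,.3255,.3) tool shift [ 0.1517 -0.6207 -0.0036]
```

View pics/w6.png

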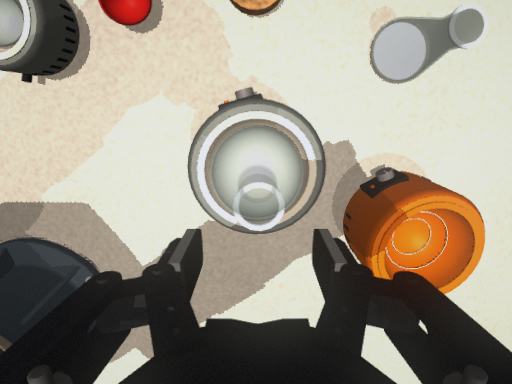

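The large flask is seated upright, centred in the grey mantle (bowl at (258,165)), with the bulb at about 111 mm. Now the medium flask. The wrist joint needs a turn of about −1 rad to stay in range.

In the tool's units: -0.435 m / 0.5 = -0.87, -0.392 m / 0.5 = -0.784, -1 rad / 2 = -0.5.

```bash
python3 -m creep '[0.022,-0.0872,0,-0.05,0.042,-0.174,0,-0.1,0.064,-0.262,0,-0.15,0.086,-0.348,0,-0.2,0.106,-0.436,0,-0.25,0.128,-0.524,0,-0.3,0.15,-0.61,0,-0.35,0.17,-0.698,0,-0.4,0.192,-0.784,0,-0.45,0.212,-0.87,0,-0.5]' 0.065; python3 go.py '(.3615,.3258,.25)'
```

```text
time: 19.25
eef_pos: [0.3614, 0.1362, 0.2957]
orientation: [-2.549, -1.836, 0.001]
ft_force: [1.1, -0.9, 0.3]
gripper_width: 0.0651
finger_force: 0.0
t 19.25 pos [0.3614 0.1362 0.2957] F [ 1.0849 -0.948   0.3353] w 0.06505862651220155 q [ 0.3604 -0.0247 -0.1927  1.4036 -0.0001  2.2539]
[[ 0.3171  0.9484 -0.0007]
 [ 0.9484 -0.3171 -0.0003]
 [-0.0006 -0.0006 -1.    ]]
(.3615,.3258,.25) tool shift [ 0.1799 -0.06    0.0456]
```

In the tool's units: 0.179 m / 0.5 = 0.358, 0.175 m / 0.5 = 0.35.

```bash
python3 -m creep '[0.08,-0.026,0.02,0,0.16,-0.054,0.04,0,0.24,-0.08,0.06,0,0.31,-0.104,0.08,0,0.35,-0.116,0.09,0,0.358,-0.12,0.09,0,0.358,-0.12,0.09,0,0.358,-0.12,0.09,0]'
python3 - <<'E'
from h import *
from scipy.optimize import least_squares
np.set_printoptions(precision=4,suppress=True)
p=imaging.camera("wrist");save(p,"w7.png");P=cloud(p);d=np.hypot(P[:,0]-.3615,P[:,1]-.3258)
q=P[(d<.06)&(P[:,2]>.067)&(P[:,2]<.09)]
print(len(q),least_squares(lambda v:np.linalg.norm(q-[*v,.059],axis=1)-.0425,[.3615,.3258],loss="soft_l1",f_scale=.003).x)
q=P[(d<.04)&(P[:,2]>.15)&(P[:,2]<.168)];print(len(q),(q.min(0)+q.max(0))/2)
E
python3 go.py '(.3615,.3258,.142)'
```

```text
time: 20.05
eef_pos: [0.3629, 0.3223, 0.2513]
orientation: [2.554, 1.829, -0.001]
ft_force: [0.3, -0.6, 0.5]
gripper_width: 0.065
finger_force: 0.0
1729 [0.361  0.3221]
794 [0.3612 0.3227 0.1555]
t 20.1 pos [0.363  0.3223 0.2516] F [-0.0861  0.4796  0.5926] w 0.0650778941723289 q [ 0.7261  0.1831 -0.0757  1.3118 -0.0001  2.6248]
[[ 0.322   0.9467  0.0002]
 [ 0.9467 -0.322  -0.    ]
 [ 0.0001  0.0002 -1.    ]]
(.3615,.3258,.142) tool shift [ 0.0028 -0.0026  0.1096]
```

View pics/w7.png

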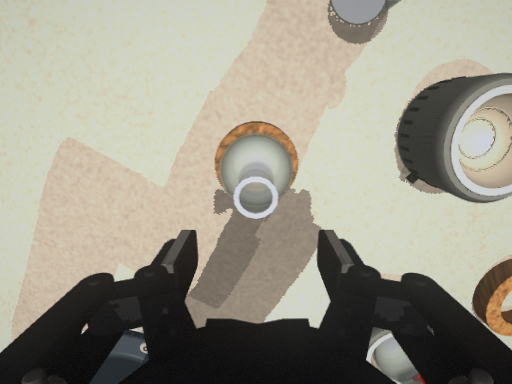

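The medium flask's neck is at column 256, midway between the fingers. I'll descend and grip.

In the tool's units: 0.107 m / 0.5 = 0.214, -0.001 m / 0.5 = -0.002.

```bash
python3 -m creep '[0.002,-0.002,0.03,0,0.002,-0.002,0.07,0,0.002,-0.002,0.11,0,0.002,-0.002,0.15,0,0.002,-0.002,0.19,0,0.002,-0.002,0.214,0,0.002,-0.002,0.214,0,0.002,-0.002,0.214,0]'; python3 -m creep '[0,0,0,0,0,0,0,0,0,0,0,0,0,0,0,0,0,0,0,0,0,0,0,0,0,0,0,0,0,0,0,0]' 0.015; python3 -m creep '[0,0,-0.02,0,0,0,-0.06,0,0,0,-0.1,0,0,0,-0.15,0,0,0,-0.2,0,0,0,-0.23,0,0,0,-0.24,0,0,0,-0.24,0]'
python3 go.py '(.613,.2795,.265)'
```

```text
time: 20.9
eef_pos: [0.3626, 0.3244, 0.1451]
orientation: [-2.554, -1.83, -0.001]
ft_force: [-0.1, 0.3, 0.1]
gripper_width: 0.0651
finger_force: 0.0
time: 21.7
eef_pos: [0.3626, 0.3248, 0.145]
orientation: [-2.553, -1.83, -0.002]
ft_force: [-1.6, 0.7, 5.9]
gripper_width: 0.0305
finger_force: 58.7
time: 22.5
eef_pos: [0.3625, 0.3246, 0.2648]
orientation: [-2.553, -1.83, -0.001]
ft_force: [-0.4, 0.1, -1.6]
gripper_width: 0.0305
finger_force: 59.3
t 22.5 pos [0.3625 0.3246 0.2648] F [-0.3608  0.1166 -1.6208] w 0.030486174831744765 q [ 0.7304  0.1827 -0.0429  1.3443 -0.      2.6282]
[[ 0.3212  0.947   0.0007]
 [ 0.947  -0.3212  0.0006]
 [ 0.0008  0.0005 -1.    ]]
(.613,.2795,.265) tool shift [ 0.0377  0.2518 -0.    ]
```

In the tool's units: 0.2515 m / 0.5 = 0.503, 0.24 m / 0.5 = 0.48.

```bash
python3 -m creep '[0.004,0.03,0,0,0.012,0.08,0,0,0.022,0.15,0,0,0.033,0.22,0,0,0.044,0.29,0,0,0.054,0.36,0,0,0.064,0.43,0,0,0.072,0.48,0,0,0.0754,0.503,0,0,0.0754,0.503,0,0]'; python3 -m creep '[0,0,0,0,0,0,0,0]'
python3 mant.py .613 .2795 .096 .069 w8.png wrist top scene; python3 go.py '(.613,.2795,.25)'
```

```text
time: 23.5
eef_pos: [0.6142, 0.2781, 0.2619]
orientation: [-2.555, -1.828, 0.004]
ft_force: [-0.7, 0.4, -0.8]
gripper_width: 0.0306
finger_force: 59.6
time: 23.7
eef_pos: [0.6121, 0.2794, 0.2641]
orientation: [-2.553, -1.831, 0.001]
ft_force: [-0.5, -0.1, -0.3]
gripper_width: 0.0306
finger_force: 59.6
wrist 2885 fit [0.6124 0.2765 0.0573] outer [0.6109 0.2723] 0.0024505216036183166 bins 22 z 0.09487462431316834
top 400 fit [0.6133 0.2803 0.057 ] outer [0.6146 0.285 ] 0.003236327188002674 bins 26 z 0.09505322554897733
scene 338 fit [0.6152 0.2816 0.0563] outer [0.6127 0.2774] 0.004366720684702152 bins 28 z 0.09465148091819697
t 23.85 pos [0.6121 0.2796 0.2647] F [ 0.4465 -0.3657 -1.4731] w 0.030781739224750672 q [0.4285 0.6095 0.5833 1.5443 0.     2.3257]
[[ 0.3207  0.9472  0.0002]
 [ 0.9472 -0.3207  0.0002]
 [ 0.0002  0.0002 -1.    ]]
(.613,.2795,.25) tool shift [0.0002 0.0009 0.0147]
```

View pics/w8.png

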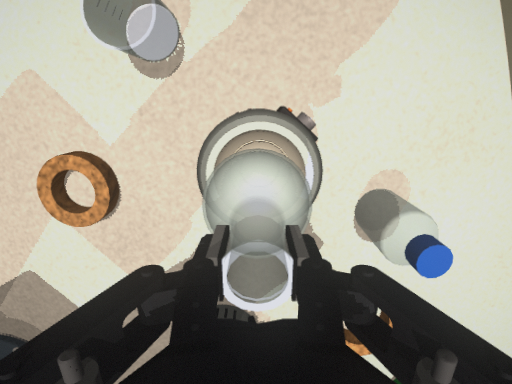

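The bulb's centre is at column 257 and the medium mantle's rim at about 260, so I'll shift 1.5 mm in +y and lower.

In the tool's units: 0.075 m / 0.5 = 0.15, 0.0015 m / 0.5 = 0.003.

```bash
python3 -m creep '[0,0.003,0.03,0,0,0.003,0.07,0,0,0.003,0.1,0,0,0.003,0.12,0,0,0.003,0.136,0,0,0.003,0.146,0,0,0.003,0.15,0,0,0.003,0.15,0]'; python3 -m creep '[0,0,0.004,0,0,0,0.008,0,0,0,0.01,0,0,0,0.01,0]'; python3 -m creep '[0,0,0.002,0,0,0,0.002,0]'
```

```text
time: 24.65
eef_pos: [0.6141, 0.279, 0.1895]
orientation: [2.553, 1.83, 0.0]
ft_force: [-0.5, 0.1, -0.5]
gripper_width: 0.0311
finger_force: 59.7
time: 25.05
eef_pos: [0.6139, 0.2789, 0.1842]
orientation: [-2.553, -1.83, 0.0]
ft_force: [-0.2, -0.7, -1.6]
gripper_width: 0.0305
finger_force: 59.7
time: 25.25
eef_pos: [0.6141, 0.279, 0.1834]
orientation: [2.553, 1.83, 0.0]
ft_force: [0.1, 0.2, -0.6]
gripper_width: 0.031
finger_force: 59.7
```

In the tool's units: 0.0005 m / 0.5 = 0.001.

```bash
python3 -m creep '[0,0,0.001,0,0,0,0.001,0]'; python3 -m creep '[0,0,0.001,0,0,0,0.001,0]'; python3 -m creep '[0,0,0.001,0,0,0,0.001,0]'
```

```text
time: 25.45
eef_pos: [0.6142, 0.279, 0.1831]
orientation: [2.553, 1.83, 0.001]
ft_force: [-0.0, 0.5, 1.3]
gripper_width: 0.0307
finger_force: 59.7
time: 25.65
eef_pos: [0.6143, 0.2792, 0.1828]
orientation: [2.553, 1.83, 0.002]
ft_force: [1.6, 1.6, 5.3]
gripper_width: 0.0306
finger_force: 60.1
time: 25.85
eef_pos: [0.6145, 0.2793, 0.1826]
orientation: [2.553, 1.83, 0.003]
ft_force: [1.3, 1.3, 7.2]
gripper_width: 0.0304
finger_force: 60.5
```

The rows are not in the units I measure in: shifts go in shares of 0.5 m and turns go in shares of 2 rad. I convert before sending: -0.15 m / 0.5 = -0.3, -0.13 m / 0.5 = -0.26.

```bash
python3 -m creep '[0,0,0,0,0,0,0,0,0,0,0,0,0,0,0,0,0,0,0,0,0,0,0,0]' 0.06; python3 -m creep '[0,0,-0.02,0,0,0,-0.06,0,0,0,-0.12,0,0,0,-0.16,0,0,0,-0.16,0,0,0,-0.16,0]'; python3 chk.py .6135 .2795 .096 .0425 w9.png; python3 -m creep '[-0.04,-0.06,0,0,-0.08,-0.12,0,0,-0.12,-0.2,0,0,-0.14,-0.26,0,0,-0.14,-0.3,0,0,-0.14,-0.3,0,0,-0.14,-0.3,0,0]'
python3 - <<'E'
from h import *
np.set_printoptions(precision=4,suppress=True)
p=imaging.camera("scene");cv2.imwrite("pics/s3.png",cv2.resize(p["color"][90:330,130:390,::-1],None,fx=2.4,fy=2.4))
for t in ["conical_flask","beaker","reagent_bottle"]:
    for d in models.landmark_of(t,p)[:2]: print(t,d["p"],d["centre"],at_z(p,d["centre"],0)[:2])
E
```

```text
time: 26.45
eef_pos: [0.614, 0.2789, 0.1818]
orientation: [-2.553, -1.83, 0.0]
ft_force: [-0.0, 0.5, -0.2]
gripper_width: 0.0602
finger_force: 0.0
time: 27.05
eef_pos: [0.6143, 0.279, 0.2623]
orientation: [2.553, 1.83, 0.002]
ft_force: [0.1, 0.7, -0.5]
gripper_width: 0.0599
finger_force: 0.0
scene 314 [0.6144 0.2803 0.0944]
wrist 2525 [0.6134 0.2773 0.0953]
time: 27.85
eef_pos: [0.4493, 0.2608, 0.2615]
orientation: [2.553, 1.831, -0.001]
ft_force: [0.6, 0.5, 1.0]
gripper_width: 0.0598
finger_force: 0.0
conical_flask 0.95 [148.7, 199.4] [ 0.5774 -0.4575]
beaker 0.69 [302.8, 346.3] [0.5362 0.4801]
reagent_bottle 0.88 [258.4, 233.2] [0.7489 0.1436]
```

View pics/s3.png

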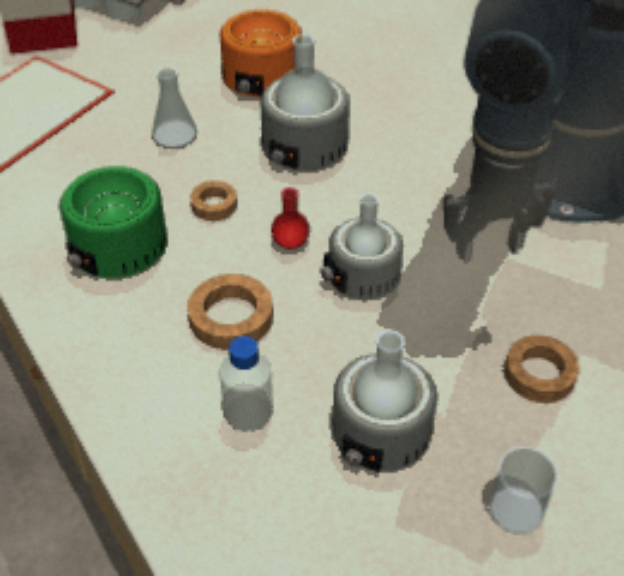

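All three flasks stand upright in their own grey mantles: large at (305,110), small at (367,235) and medium at (387,385). The bystanders haven't moved and the gripper is clear.

```bash
python3 -c "
from plant import finish_job
print(finish_job())"
```

```text
the job is handed in; nothing more can be done
None
```

I set all three flasks in their matching mantles, upright and released, left the bystanders where they stood, and handed the job in at about 28 s of the 112 s allowed; the hand-in returned no verdict.

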